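Press a box end home with the quick clamp, then open the clamp

ROBOT

A 6-joint arm with a two-finger parallel gripper is mounted at the origin on the work surface. World frame = base frame: x ahead of the robot, y to its left, z up, the work surface at z = 0. Lengths are in mm, angles in degrees, forces in N, time in s.
With the tool pointing down it reaches from about 350 to 850 mm from the base axis. Payload 8.1 kg.
Tool frame: the origin (TCP) lies at the very end of the fingers, on their centre line; the grasp point (between the pads) lies ctrl.pinch_z behind it (ctrl.pinch_z is the distance from the TCP to the grasp point, in mm); y points along the fingers, x is the direction in which the jaws open and shut, and the axes are right-handed (so a half turn about y gives the same grasp; the last joint's range is limited). The gripper opens to 85 mm and grips with 20 to 120 N. Pads are 22 mm wide; open, the fingers measure 114 mm over their backs; the gripper's body (76 mm by 85 mm) begins 54 mm behind the grasp point. The pads swing forward as they close: fully open they stand 13 mm farther back than shut.
Start: joints at [71.196, 7.471, 85.268, -0, 87.261, -4.893], TCP at [144.23, 582.411, 205.892] pointing down, gripper open.
Joint ranges: [-169.43, 169.43], [-51.17, 129.36], [1.28, 143.12], [-76.62, 256.62], [0, 156.53], [-152.29, 152.29]. Speed limits (degrees/s): [136.94, 136.94, 159.86, 180, 180, 180].

INTERFACE

Orientations are given as a 3x3 rotation matrix whose columns are the frame's x, y, z axes.
In Python, from station import readout, optics, order, ctrl gives the robot as it stands.
- The arm moves only by the tool send_rows, never from a script. Its arguments are lists of equal length, an entry for each row: "delta_pos": the shift along the world's x, y, z in mm, a list of three; "angular": the turn, a rotation vector about the world's x, y, z in rad, a list of three; "gripper": the opening, from 0 (shut) to 1 (fully open). In form: {"delta_pos": [[x, y, z], ...], "angular": [[wx, wy, wz], ...], "gripper": [gripper, ...]}. A call has 1 to 20 rows; each row is the pose to reach, as a shift and turn from the pose commanded when the call began; what a row does not reach only later rows make up. A row lasts 1/12 s, in which the tool goes at most 41.7 mm and 7.16 degrees, less where a joint would pass 70% of its speed; a pose out of reach is approached as far as the arm can. A call with a gripper value outside its range is refused whole. The fingers move at their own pace and stop on an object; the grip force is fixed at half the most. Time passes only in rows, so rows that repeat a pose let the fingers close. It gives the time, the measured TCP pose, the force and the opening at its end, in the units of the state.
- readout.sense(): the state, without advancing time (a new reading comes with each control period).
- optics.camera(name): name is "scene" or "side" or "wrist"; returns the picture (480x640x3 uint8, red, green, blue); there is no depth.
- optics.calibration(name): a dict with "mtx" (3x3 intrinsics, pixels), "xyz" and "attitude" of the camera in the world. Camera axes: x right, y down, z forward; pixel columns grow to the right and rows downward; lengths in mm; the calibration is good to about 2 mm. A picture is of the moment at which its call begins: read the wrist's pose just before it. calibration takes no time and is no camera call; for the wrist camera it gives the pose at the moment of the call.
- order.sign_off(): hands the job in, once; it reports no verdict.
The state is a dict: "time": time; "joint_pos": joint angles; "joint_velocities": joint speeds; "joint_efforts": joint torques, N m; "ee_pos": TCP position; "tcp_rot": TCP orientation; "wrist_force": force on the tool from outside, world axes, zero at the start; "torque": the same for the moment, N m; "grip_width": opening from 0.0 (shut) to 1.0 (fully open).
Only numpy, scipy, OpenCV 4.12 (cv2) and the standard library are available. Lean on these libraries where they do the work, as an engineer would, in place of code of your own. Each camera call takes 0.05 s, during which the arm holds its last target.

TASK

Close the dowelled end of the little wooden box on the assembly board: slide the quick clamp's jaw up to the end panel and pump the trigger until the panel is fully home with no gap and the clamp is firmly tight, without bruising the wood or forcing the clamp. Then push the release lever and slide the jaw all the way back to the stop at the tail of the bar, so that the finished box is free; keep your hands off the box itself and leave everything else on the table where it is.

Things in the scene. Friction and masses are not known exactly. Their poses are not given: they have to be found in the camera images.
- jig: plywood assembly board, 240 x 470 x 18 mm, fixed to the table; origin under its middle, at table height, z up. Its +y runs along the clamp's bar towards the fixed jaw: 'forward' below; 'back' is -y. The bar, trigger, grip and release lever stand over its middle line (x = 0). The box lies on it, hard against the fixed jaw
- bar: flat steel bar of the quick clamp, 8 mm wide, 20 mm high, 432 mm long, along the board's y; origin at its middle, 100 mm above the table. It is fixed. The jaws hang down from it; grip, trigger and release lever stand up
- jaw (a joint): place of the moving jaw on the bar, m: 0 = at the tail stop, grows forward. Its grey head (33 mm wide, top 124 mm above the table, from 12 to 124 mm behind the pad's face) carries pad, grip, trigger and release lever. It slides forward under a light push (under 8 N); a brake keeps it from sliding back, but for 1 to 2 mm of give, until the release lever is pressed
- jaw_pad (a point): middle of the face of the moving jaw's black rubber pad (40 x 44 mm, faces forward), 45 mm above the table. The rubber gives 1 mm for each 15 N. 38 to 50 N on the home panel, held for a quarter of a second, is firmly tight; more than 52 N bruises the soft wood
- grip_back (a point): middle of the back face of the upright rubber grip (24 mm wide across the bar, 20 mm thick, top 214 mm above the table), 180 mm above the table, 121 mm behind the pad's face; free behind. The place to push the whole jaw forward
- trigger_face (a point): foremost point of the trigger's finger rest, a cross roll 22 mm wide and 14 mm thick near the trigger's top (202 mm above the table); on the middle line, 195 mm above the table, at rest 56 mm behind the pad's face. Free for 40 mm in front of it and above it. 65 mm in front of the grip's back face, 27 mm travel towards the grip when squeezed
- trigger (a joint): angle of the trigger, rad: 0 = let go (sprung), 0.27 = fully squeezed, its stop. Each full squeeze walks the jaw on 3 to 6 mm; let go, it springs back. Pull at the finger rest, at rest: 11 to 14 N while the panel goes in, 15 to 18 N (squeeze stopping short) = firmly tight, over 20 N bruises the wood; in motion at 35 mm/s add 5 N. Over 32 N on any part of the clamp forces it
- release_face (a point): foremost point of the release lever's cross roll (26 mm wide, 12 mm thick) at the top of an upright steel lever 18 mm wide; on the middle line, 172 mm above the table (lever's top 178 mm), 4 mm behind the pad's face (up to 6 mm before it while clamped), some 55 mm in front of the trigger's finger rest; free in front and above, 50 mm above the grey head
- release (a joint): angle of the release lever, rad: let go (sprung) it stands at 0 to -0.05, leaning forward to -0.12 while the clamp is tight: brake on. Pushed back (towards the trigger) by 16 to 26 mm at its roll it meets its stop at 0.18 and the brake is off (under 8 N). Pushed on, it carries the whole jaw back along the bar (under 8 N) to the tail stop
- panel (a joint): open gap between the box's end panel and its side walls, m: 0 = fully home. The panel (125 mm wide, 12 mm thick, 52 mm high) stands on four dowels, a stiff fit: about 30 N from the jaw's pad moves it, and it stays where it is left
- panel_face (a point): middle of the outer face of the end panel, which the jaw's pad meets; 44 mm above the table
- box: the fixed rest of the box: floor, two long sides, far end, 125 x 140 mm, top 70 mm above the table; origin at the middle of its near edge, where the panel's inner face comes home, 18 mm above the table
- glue: bystander: small white glue bottle, 34 mm wide, 105 mm high, standing on the board beside the box; origin under its middle
- pencil: bystander: pencil lying on the board on the other side of the box
- mallet: bystander: wooden mallet, lying on the table
- mug: bystander: white mug
- bowl: bystander: white bowl
- done_box: bystander: finished wooden box with lid, 122 x 160 x 78 mm
- square: bystander: try square, lying
- scissors: bystander: scissors, lying

How it is judged (in metres and radians):
On the way, in this order (a step that is already met when the one before it is completed fails the run):
1. the panel is fully home and the jaw presses on it firmly (value of joint panel below 0.0012 m and contact force between jaw and box above 37 N), for 0.25 s.
2. the release lever is pressed (value of joint release above 0.12 rad), for 0.1 s.
At the end, for the whole second after the job is handed in: the panel's gap is under 1.5 mm, the jaw stands within 6 mm of the tail stop, trigger and release lever are let go (under 0.04 rad) (value of joint panel below 0.0015 m and value of joint jaw below 0.006 m and value of joint each of trigger, release below 0.04 rad); the robot touches nothing.
It fails at once if the jaw is pumped so tight that it bruises the wood (over 52 N) (contact force between jaw and box above 52 N).
It fails at once if the clamp is forced: the robot pushes on it with more than 32 N (contact force between any of the fingers, the arm and jaw above 32 N).
It fails at once if the robot pushes on the box itself (over 8 N) (contact force between any of the fingers, the arm and box above 8 N).
It fails at once if a bystander is moved more than 30 mm (distance of any of glue, pencil, mallet, mug, bowl, done_box, square, scissors from where it was at the start of the episode above 0.03 m).
It also fails if it takes over 58 s, if anything falls off the work surface, if the arm or the gripper's body presses on something with over 40 N, if the wrist force passes 120 N, or if a joint passes its speed limit or range.

## Working session

There is one attempt and no reset: what is moved stays moved. The work goes in short steps, Python scripts to look and compute and a tool call to move; the robot and the scene stay as the last step left them, time stands still between calls to the robot, and variables do not carry over. Pictures are saved under pics/ and viewed, and the job is handed in when it is done.

Besides the shell and the picture viewer there is one more tool, called as name(argument=value, ...) on one line, values as JSON. send_rows: Moves the arm, as the interface text tells. Its arguments: {"type":"object","properties":{"delta_pos":{"type":"array","items":{"type":"array","items":{"type":"number"}}},"angular":{"type":"array","items":{"type":"array","items":{"type":"number"}}},"gripper":{"type":"array","items":{"type":"number"}}},"required":["delta_pos","angular","gripper"]}

```bash
mkdir -p pics; ls; python3 - <<'E'
from station import readout, optics, order, ctrl
import cv2
print(readout.sense()); print(ctrl.pinch_z)
for n in ["scene","side","wrist"]:
    c=optics.calibration(n); print(n,c)
    im=optics.camera(n); cv2.imwrite(f"pics/{n}0.png",im[:,:,::-1])
E
```

```text
pics
{'time': 0.0, 'joint_pos': array([ 7.11955122e+01,  7.51514282e+00,  8.53292732e+01,  2.60619425e-04,
        8.72594803e+01, -4.89224865e+00]), 'joint_velocities': array([ 0.02703012,  0.04101783, -0.08210206,  0.03558145,  0.01272196,
       -0.00411805]), 'joint_efforts': array([ 2.70210250e-03, -5.69411445e+01, -5.00549948e+01,  1.50779401e-04,
        1.53220753e-02,  6.56990920e-06]), 'ee_pos': array([144.0414622 , 581.85447672, 204.84414651]), 'tcp_rot': array([[ 2.40435078e-01, -5.88809660e-04, -9.70665043e-01],
       [ 9.70663541e-01, -1.71507778e-03,  2.40435747e-01],
       [-1.80633693e-03, -9.99998356e-01,  1.59171210e-04]]), 'wrist_force': array([-0.41829371,  0.29885502, -1.4000632 ]), 'torque': array([0.00044651, 0.01246949, 0.04889825]), 'grip_width': 0.9975670758975655}
18.700000000000003
scene {'mtx': array([[456.49597061,   0.        , 320.57125978],
       [  0.        , 456.49597061, 233.70630657],
       [  0.        ,   0.        ,   1.        ]]), 'xyz': array([1332.85969925, -150.20961748,  915.72561703]), 'attitude': array([[ 0.22632143,  0.66202215, 
[... 183 characters left out ...]
[  0.        , 613.63721857, 239.07363662],
       [  0.        ,   0.        ,   1.        ]]), 'xyz': array([  51.17760455,  860.80984069, 1220.4416938 ]), 'attitude': array([[-0.87307994, -0.36009853,  0.3287255 ],
       [-0.48753186,  0.65393288, -0.57851921],
       [-0.0066405 , -0.66535767, -0.74649519]])}
wrist {'mtx': array([[393.73228939,   0.        , 323.47894703],
       [  0.        , 393.73228939, 234.0372945 ],
       [  0.        ,   0.        ,   1.        ]]), 'xyz': array([ 63.16601396, 602.25084814, 372.70197012]), 'attitude': array([[ 0.24031114,  0.91759251,  0.31666155],
       [ 0.97069541, -0.22683304, -0.07935485],
       [-0.00098611,  0.32645177, -0.94521335]])}
```

View pics/scene0.png

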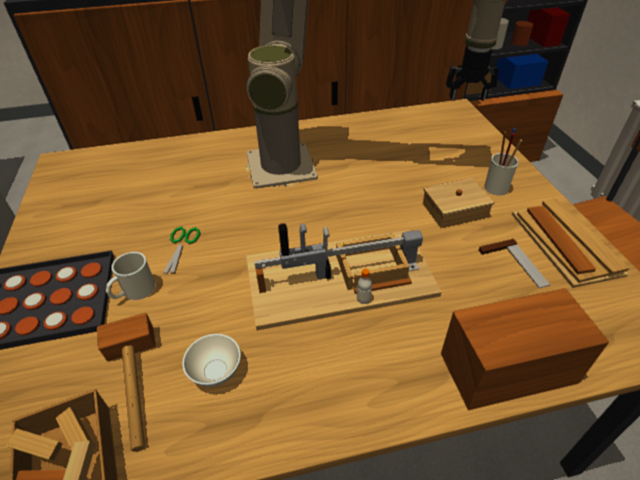

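View pics/side0.png

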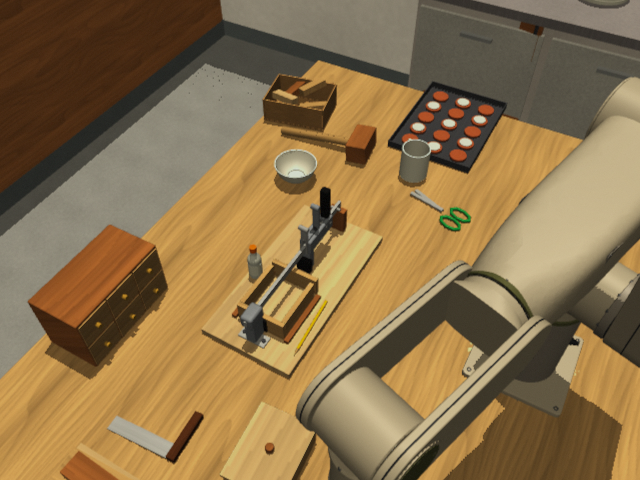

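View pics/wrist0.png

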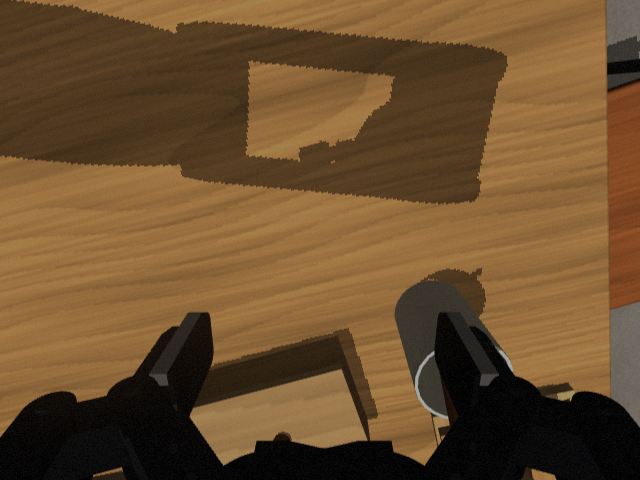

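The scene view shows the board around (340,280), with the grip at (283,240) and the fixed jaw at (412,245). The side view shows the grip at (325,200). I'll enlarge both.

```bash
python3 - <<'E'
import cv2
a=cv2.imread("pics/scene0.png")[215:330,240:445]; cv2.imwrite("pics/sc1.png",cv2.resize(a,None,fx=3.9,fy=3.9,interpolation=cv2.INTER_CUBIC))
a=cv2.imread("pics/side0.png")[180:380,200:390]; cv2.imwrite("pics/sd1.png",cv2.resize(a,None,fx=3,fy=3,interpolation=cv2.INTER_CUBIC))
E
```

```text
(no output)
```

View pics/sc1.png

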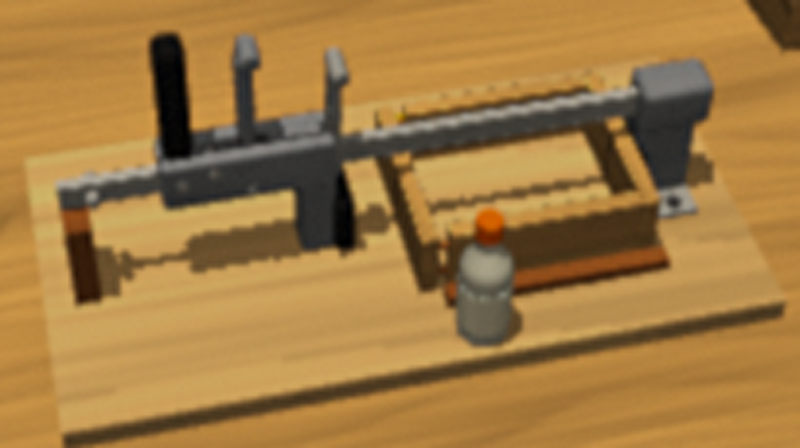

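View pics/sd1.png

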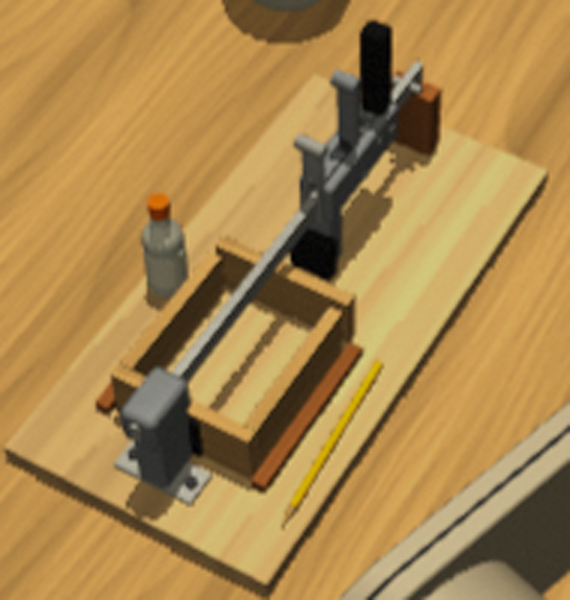

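```bash
cat > h.py <<'E'
import numpy as np
from station import optics
def proj(n,P,c=None):
    c=c or optics.calibration(n); q=(np.atleast_2d(P)-c["xyz"])@c["attitude"]; q=q@c["mtx"].T
    return q[:,:2]/q[:,2:]
def ray(n,uv,c=None):
    c=c or optics.calibration(n); d=c["attitude"]@np.linalg.solve(c["mtx"],[uv[0],uv[1],1.]); return c["xyz"],d
def W(p,P):
    P=np.atleast_2d(P); a=p[2]; R=np.array([[np.cos(a),-np.sin(a),0],[np.sin(a),np.cos(a),0],[0,0,1]])
    return P@R.T+[p[0],p[1],0]
E
python3 - <<'E'
from h import *
from scipy.optimize import least_squares
S=lambda u,v:(u/3.9+240,v/3.9+215)
D=lambda u,v:(u/3+200,v/3+180)
obs=[("scene",(-120,-235,18),0,S(27,158)),("scene",(120,-235,18),0,S(65,435)),("scene",(120,235,18),0,S(783,303)),
("side",(120,235,18),0,D(8,455)),("side",(-120,235,18),0,D(268,584)),("side",(-120,-235,18),0,D(548,176)),("side",(120,-235,18),0,D(320,75)),
# jaw: y relative to pad face s
("scene",(0,-111,214),1,S(167,37)),("side",(0,-111,214),1,D(378,27)),
("scene",(0,-63,202),1,S(246,40)),("side",(0,-63,202),1,D(344,76)),
("scene",(0,-10,178),1,S(337,52)),("side",(0,-10,178),1,D(311,141))]
cal={n:optics.calibration(n) for n in("scene","side")}
def f(p):
    return np.concatenate([(proj(n,W(p,(P[0],P[1]+k*p[3],P[2])),cal[n])[0]-uv) for n,P,k,uv in obs])
p0=[550,100,0.1,-50]
r=least_squares(f,p0,loss="soft_l1"); print(r.x,np.degrees(r.x[2]))
for o,e in zip(obs,f(r.x).reshape(-1,2)): print(o[0],o[1],e.round(1))
p=r.x; s=p[3]
for nm,P in dict(grip_back=(0,s-121,180),trig=(0,s-56,195),rel=(0,s-4,172),pad=(0,s,45)).items(): print(nm,W(p,P).round(1))
print("tail stop pad? bar from -216; box near edge forward")
np.save("p.npy",p)
E
```

```text
[ 5.47842814e+02  6.86089356e+01 -1.24777563e-02 -2.65778159e+01] -0.7149227732396376
scene (-120, -235, 18) [-1.  -0.9]
scene (120, -235, 18) [-0.9 -1.7]
scene (120, 235, 18) [ 0.1 -2.5]
side (120, 235, 18) [-1.7 -1.5]
side (-120, 235, 18) [-0.1  1.4]
side (-120, -235, 18) [-0.3 -1.6]
side (120, -235, 18) [-3.   0.2]
scene (0, -111, 214) [-0.4 -0. ]
side (0, -111, 214) [-1.   0.8]
scene (0, -63, 202) [ 0.  -0.1]
side (0, -63, 202) [0.3 0.6]
scene (0, -10, 178) [-1.2  0.8]
side (0, -10, 178) [-0.   0.4]
grip_back [[546. -79. 180.]]
trig [[546.8 -14.  195. ]]
rel [[547.5  38.  172. ]]
pad [[547.5  42.   45. ]]
tail stop pad? bar from -216; box near edge forward
```

```bash
python3 - <<'E'
from h import *
p=np.load("p.npy"); a=p[2]
def onz(n,uv,z):
    o,d=ray(n,uv); w=o+d*(z-o[2])/d[2]; q=w-[p[0],p[1],0]
    return np.array([np.cos(a)*q[0]+np.sin(a)*q[1],-np.sin(a)*q[0]+np.cos(a)*q[1],z])
S=lambda u,v:(u/3.9+240,v/3.9+215)
D=lambda u,v:(u/3+200,v/3+180)
for l,n,uv in [("panel outer top -x","scene",S(378,118)),("panel outer top +x","scene",S(422,240)),("far end +x","scene",S(655,190)),
 ("s panel outer +x","side",D(220,238)),("s panel outer -x","side",D(354,296)),("s far -x","side",D(252,432)),("s far +x","side",D(115,370)),("panel outer base -x","side",D(352,340))]:
    print(l,onz(n,uv,70).round(1))
E
```

```text
panel outer top -x [-46.7   4.7  70. ]
panel outer top +x [66.4  5.4 70. ]
far end +x [ 59.1 163.3  70. ]
s panel outer +x [62.9  6.3 70. ]
s panel outer -x [-61.4   4.4  70. ]
s far -x [-58.7 153.6  70. ]
s far +x [ 62.4 157.3  70. ]
panel outer base -x [-81.4  42.8  70. ]
```

```bash
python3 - <<'E'
import cv2
a=cv2.imread("pics/scene0.png")[228:300,310:420]; cv2.imwrite("pics/sc2.png",cv2.resize(a,None,fx=7,fy=7,interpolation=cv2.INTER_CUBIC))
a=cv2.imread("pics/side0.png")[255:345,235:325]; cv2.imwrite("pics/sd2.png",cv2.resize(a,None,fx=6.5,fy=6.5,interpolation=cv2.INTER_CUBIC))
E
```

```text
(no output)
```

View pics/sc2.png

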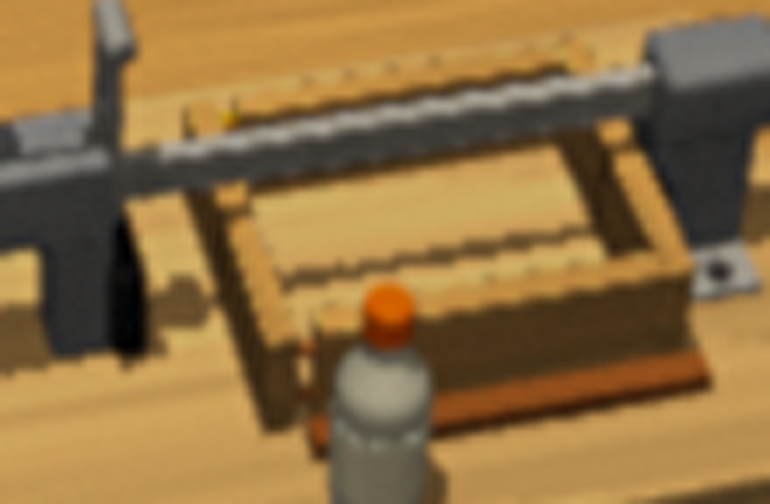

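View pics/sd2.png

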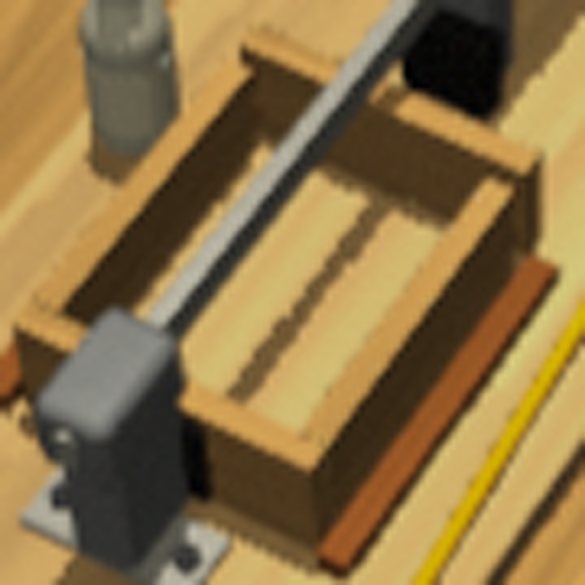

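send_rows(delta_pos=[[0,0,40],[10,-20,54],[402,-707,54],[402,-707,54],[402,-707,54],[402,-707,54],[402,-707,54],[402,-707,54],[402,-707,54],[402,-707,54],[402,-707,54],[402,-707,54],[402,-707,54],[402,-707,54],[402,-707,54],[402,-707,54],[402,-707,54],[402,-707,54],[402,-707,54],[402,-707,54]], angular=[[0,0,0],[0,0,0],[0,0,-1.34],[0,0,-1.34],[0,0,-1.34],[0,0,-1.34],[0,0,-1.34],[0,0,-1.34],[0,0,-1.34],[0,0,-1.34],[0,0,-1.34],[0,0,-1.34],[0,0,-1.34],[0,0,-1.34],[0,0,-1.34],[0,0,-1.34],[0,0,-1.34],[0,0,-1.34],[0,0,-1.34],[0,0,-1.34]], gripper=[1,0,0,0,0,0,0,0,0,0,0,0,0,0,0,0,0,0,0,0])

```text
time: 1.82
ee_pos: [526.4, -91.2, 259.6]
tcp_rot: [[1.0, -0.0, 0.012], [-0.012, 0.0, 1.0], [-0.0, -1.0, 0.0]]
wrist_force: [1.6, 1.3, -0.1]
grip_width: 0.0
```

send_rows(delta_pos=[[18,-32,0],[18,-32,0],[18,-32,0]], angular=[[0,0,0],[0,0,0],[0,0,0]], gripper=[0,0,0])

```text
time: 2.07
ee_pos: [543.8, -122.7, 258.5]
tcp_rot: [[1.0, -0.002, 0.015], [-0.015, 0.001, 1.0], [-0.002, -1.0, 0.001]]
wrist_force: [0.4, -0.0, -0.9]
grip_width: -0.0
```

```bash
python3 - <<'E'
from h import *
from station import readout
import cv2
print(readout.sense()["ee_pos"],readout.sense()["wrist_force"])
for n in ["scene","side"]:
    im=optics.camera(n)[:,:,::-1]; cv2.imwrite(f"pics/{n}1.png",im)
a=cv2.imread("pics/scene1.png")[160:310,240:440]; cv2.imwrite("pics/sc3.png",cv2.resize(a,None,fx=4,fy=4,interpolation=cv2.INTER_CUBIC))
a=cv2.imread("pics/side1.png")[130:300,240:430]; cv2.imwrite("pics/sd3.png",cv2.resize(a,None,fx=3.5,fy=3.5,interpolation=cv2.INTER_CUBIC))
E
```

```text
[ 543.79720908 -122.65645683  258.46878695] [ 0.44175708 -0.00289742 -0.91834681]
```

View pics/sc3.png

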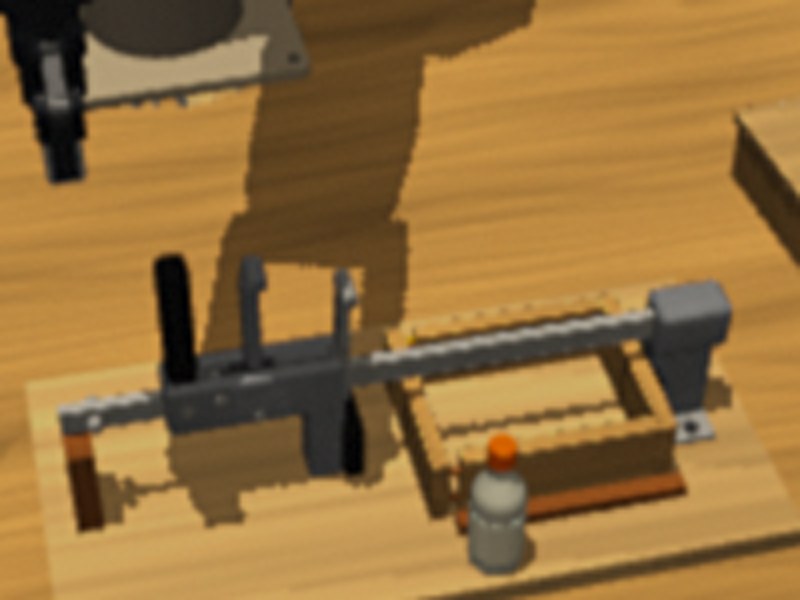

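View pics/sd3.png

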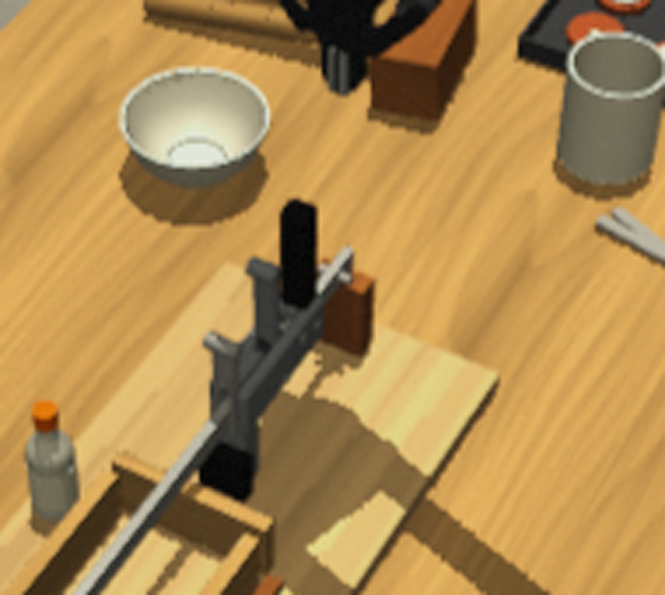

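```bash
python3 - <<'E'
from h import *
P=np.array([543.8,-122.7,258.5])
print(proj("scene",P),(256.5,205),proj("side",P),(337.7,156.3))
E
```

```text
[[256.99928702 212.81630597]] (256.5, 205) [[336.87346898 162.63090304]] (337.7, 156.3)
```

```bash
python3 - <<'E'
import cv2
a=cv2.imread("pics/scene1.png")[170:230,230:290];b=cv2.imread("pics/side1.png")[120:180,310:370]
import numpy as np
o=np.hstack([cv2.resize(x,(400,400),interpolation=cv2.INTER_NEAREST) for x in(a,b)])
cv2.imwrite("pics/tip.png",o)
E
```

```text
(no output)
```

View pics/tip.png

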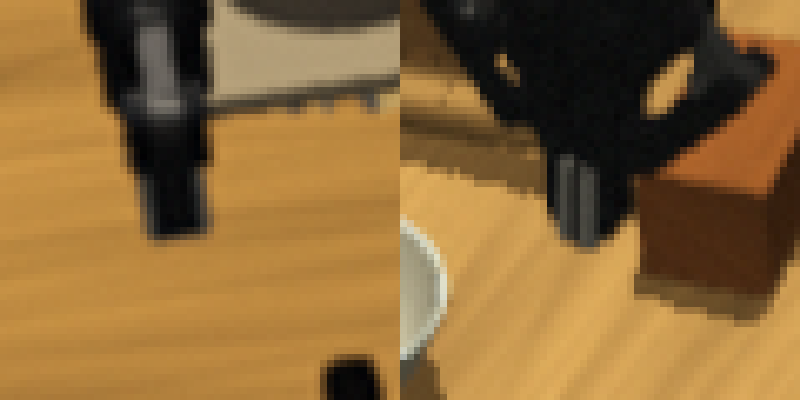

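```bash
python3 - <<'E'
from h import *
for dz in (0,5,10,15,20,25):
    P=np.array([543.8,-122.7,258.5+dz]); 
    # near corners of tip
    print(dz,proj("scene",P).round(1),proj("scene",P+[[14,-11,0],[14,11,0]]).round(1).tolist(),proj("side",P).round(1),proj("side",P+[[14,11,0],[-14,11,0]]).round(1).tolist())
E
```

```text
0 [[257.  212.8]] [[252.8, 217.6], [262.8, 216.0]] [[336.9 162.6]] [[329.4, 163.5], [340.0, 167.3]]
5 [[256.8 211.1]] [[252.6, 215.9], [262.5, 214.3]] [[336.9 161. ]] [[329.5, 161.8], [340.0, 165.7]]
10 [[256.5 209.4]] [[252.3, 214.2], [262.3, 212.6]] [[337.  159.4]] [[329.5, 160.2], [340.1, 164.0]]
15 [[256.2 207.6]] [[252.0, 212.4], [262.1, 210.8]] [[337.  157.8]] [[329.5, 158.6], [340.1, 162.4]]
20 [[256.  205.9]] [[251.8, 210.7], [261.8, 209.1]] [[337.1 156.1]] [[329.6, 157.0], [340.2, 160.8]]
25 [[255.7 204.1]] [[251.5, 208.9], [261.6, 207.3]] [[337.1 154.5]] [[329.6, 155.3], [340.3, 159.1]]
```

send_rows(delta_pos=[[2,0,-35],[2,0,-70],[2,0,-100],[2,8,-100],[2,14,-100],[2,18,-100],[2,18,-100]], angular=[[0,0,0],[0,0,0],[0,0,0],[0,0,0],[0,0,0],[0,0,0],[0,0,0]], gripper=[0,0,0,0,0,0,0])

```text
time: 2.75
ee_pos: [547.7, -101.7, 163.3]
tcp_rot: [[1.0, 0.005, 0.01], [-0.01, -0.001, 1.0], [0.005, -1.0, -0.001]]
wrist_force: [0.3, -0.3, -0.2]
grip_width: 0.003
```

```bash
cat > look.py <<'E'
import sys,cv2,numpy as np
from station import optics,readout
k=sys.argv[1]
s=readout.sense(); print(s["time"],s["ee_pos"].round(2),s["wrist_force"].round(2))
a=optics.camera("scene")[:,:,::-1]; b=optics.camera("side")[:,:,::-1]
cv2.imwrite(f"pics/scene_{k}.png",a);cv2.imwrite(f"pics/side_{k}.png",b)
a=a[190:300,260:400]; b=b[170:290,270:370]
o=np.hstack([cv2.resize(a,None,fx=3.6,fy=3.6,interpolation=cv2.INTER_CUBIC)[:396],cv2.resize(b,None,fx=2.9,fy=3.3,interpolation=cv2.INTER_CUBIC)[:396]])
cv2.imwrite(f"pics/L_{k}.png",o)
E
python3 look.py a
```

```text
2.75 [ 547.69 -101.74  163.33] [ 0.33 -0.26 -0.15]
```

View pics/L_a.png

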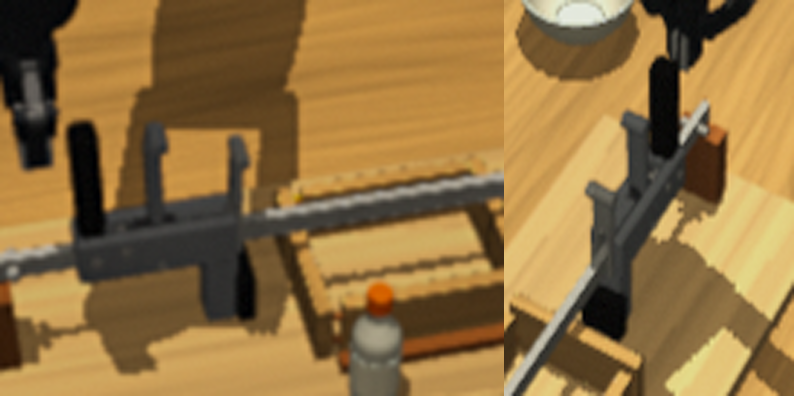

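```bash
python3 - <<'E'
from h import *
from scipy.optimize import least_squares
cs={n:optics.calibration(n) for n in("scene","side")}
for o in [((37/3.6+260,167/3.6+190),(270+(685-504)/2.9,170+67/3.3)),((256.7,205.5),(338.2,156.8))]:
    r=least_squares(lambda P:np.r_[proj("scene",P,cs["scene"])[0]-o[0],proj("side",P,cs["side"])[0]-o[1]],[547,-100,180]); print(r.x,r.fun)
print(proj("side",[547.7,-101.7,170]),proj("side",[547.7,-101.7,190]),o)
E
```

```text
[ 544.87026079 -101.497651    183.83783865] [-0.69144524 -0.43751218 -0.66309609  0.53282962]
[ 540.97572365 -121.5611504   277.69301419] [-0.3122136  -0.2138272  -0.30066561  0.26824405]
[[330.68062646 194.48707059]] [[330.80063912 188.55702492]] ((256.7, 205.5), (338.2, 156.8))
```

send_rows(delta_pos=[[1,2,-8],[1,4,-8],[1,6,-8],[1,8,-8],[1,10,-8],[1,12,-8],[1,14,-8],[1,16,-8],[1,18,-8],[1,20,-8],[1,22,-8],[1,24,-8]], angular=[[0,0,0],[0,0,0],[0,0,0],[0,0,0],[0,0,0],[0,0,0],[0,0,0],[0,0,0],[0,0,0],[0,0,0],[0,0,0],[0,0,0]], gripper=[0,0,0,0,0,0,0,0,0,0,0,0])

```text
time: 3.85
ee_pos: [547.1, -80.2, 151.9]
tcp_rot: [[1.0, 0.0, 0.013], [-0.013, -0.002, 1.0], [0.0, -1.0, -0.002]]
wrist_force: [1.8, -6.3, -1.4]
grip_width: 0.003
```

send_rows(delta_pos=[[0,2,0],[0,4,0],[0,6,0],[0,8,0],[0,10,0],[0,12,0],[0,14,0]], angular=[[0,0,0],[0,0,0],[0,0,0],[0,0,0],[0,0,0],[0,0,0],[0,0,0]], gripper=[0,0,0,0,0,0,0])

```text
time: 4.43
ee_pos: [547.3, -66.2, 152.0]
tcp_rot: [[1.0, 0.001, 0.013], [-0.013, -0.002, 1.0], [0.001, -1.0, -0.002]]
wrist_force: [2.2, -6.1, -2.5]
grip_width: -0.0
```

send_rows(delta_pos=[[0,1.3,0],[0,2.6,0],[0,4,0],[0,5,0]], angular=[[0,0,0],[0,0,0],[0,0,0],[0,0,0]], gripper=[0,0,0,0])

```text
time: 4.77
ee_pos: [547.4, -61.1, 152.0]
tcp_rot: [[1.0, 0.001, 0.013], [-0.013, -0.002, 1.0], [0.001, -1.0, -0.002]]
wrist_force: [3.1, -7.0, -4.0]
grip_width: -0.0
```

send_rows(delta_pos=[[0,1,0],[0,2,0]], angular=[[0,0,0],[0,0,0]], gripper=[0,0])

```text
time: 4.93
ee_pos: [547.4, -59.9, 152.1]
tcp_rot: [[1.0, 0.001, 0.013], [-0.013, -0.003, 1.0], [0.001, -1.0, -0.003]]
wrist_force: [2.6, -11.8, -2.6]
grip_width: -0.001
```

```bash
python3 look.py b
```

```text
4.9333 [547.44 -59.86 152.06] [  2.61 -11.83  -2.55]
```

View pics/L_b.png

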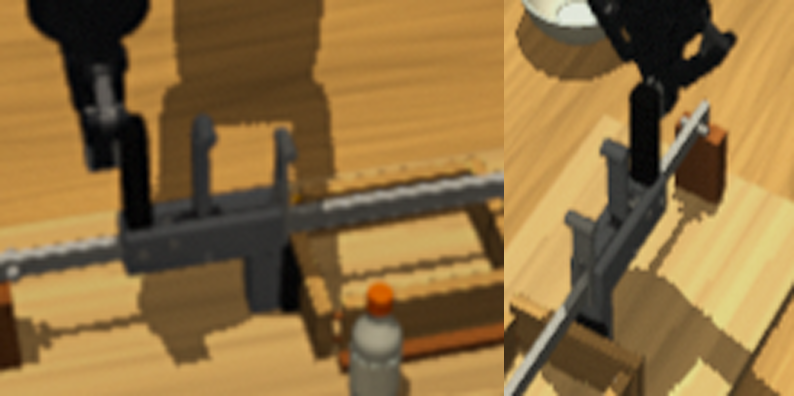

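send_rows(delta_pos=[[0,-8,0],[1.5,-10,41],[1.5,-10,82],[1.5,26,84],[1.5,62,84],[1.5,95,84],[1.5,95,84],[1.5,95,84]], angular=[[0,0,0],[0,0,0],[0,0,0],[0,0,0],[0,0,0],[0,0,0],[0,0,0],[0,0,0]], gripper=[0,0,0,0,0,0,0,0])

```text
time: 5.7
ee_pos: [548.3, 38.5, 236.0]
tcp_rot: [[1.0, -0.0, 0.009], [-0.009, 0.0, 1.0], [-0.0, -1.0, 0.0]]
wrist_force: [-0.4, -0.6, -0.3]
grip_width: 0.003
```

```bash
python3 look.py c
```

```text
5.7 [548.28  38.52 236.02] [-0.37 -0.62 -0.33]
```

View pics/L_c.png

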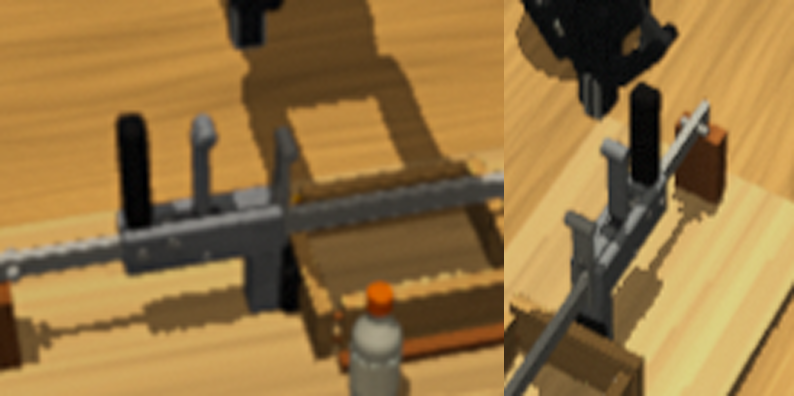

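```bash
python3 - <<'E'
from h import *
from scipy.optimize import least_squares
cs={n:optics.calibration(n) for n in("scene","side")}
for nm,a,b in [("grip",(131,118),(646,90)),("trig",(204,120),(614,146)),("rel",(284,132),(578,219)),("tip",(247,47),(595,117))]:
    o=((a[0]/3.6+260,a[1]/3.6+190),(270+(b[0]-504)/2.9,170+b[1]/3.3))
    r=least_squares(lambda P:np.r_[proj("scene",P,cs["scene"])[0]-o[0],proj("side",P,cs["side"])[0]-o[1]],[547,-100,180]); print(nm,r.x.round(1),r.fun.round(1))
E
```

```text
grip [546.9 -37.8 214.3] [-0.6 -0.4 -0.6  0.4]
trig [547.9  10.9 202. ] [-0.2 -0.1 -0.2  0.1]
rel [548.9  65.9 179.5] [ 0.2  0.1  0.2 -0.1]
tip [547.2  40.2 256.9] [-0.2 -0.1 -0.2  0.1]
```

send_rows(delta_pos=[[0,0,-30],[0,0,-60],[0,0,-79],[0,0,-79],[0,-3,-79],[0,-6,-79]], angular=[[0,0,0],[0,0,0],[0,0,0],[0,0,0],[0,0,0],[0,0,0]], gripper=[0,0,0,0,0,0])

```text
time: 6.3
ee_pos: [549.3, 30.0, 158.5]
tcp_rot: [[1.0, 0.002, 0.013], [-0.013, -0.0, 1.0], [0.002, -1.0, -0.0]]
wrist_force: [-0.8, -0.3, 0.2]
grip_width: -0.002
```

```bash
python3 look.py d
```

```text
6.3 [549.27  30.   158.45] [-0.81 -0.34  0.22]
```

View pics/L_d.png

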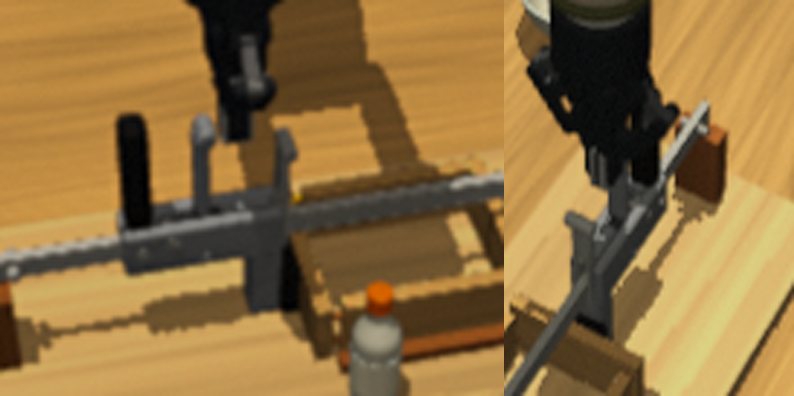

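send_rows(delta_pos=[[0,-1.5,0],[0,-3,0],[0,-4.5,0],[0,-6,0],[0,-7.5,0],[0,-9,0],[0,-10.5,0],[0,-12,0]], angular=[[0,0,0],[0,0,0],[0,0,0],[0,0,0],[0,0,0],[0,0,0],[0,0,0],[0,0,0]], gripper=[0,0,0,0,0,0,0,0])

```text
time: 7.07
ee_pos: [548.8, 20.6, 157.8]
tcp_rot: [[1.0, 0.001, 0.011], [-0.011, 0.003, 1.0], [0.001, -1.0, 0.003]]
wrist_force: [-0.4, 10.1, 5.8]
grip_width: 0.004
```

send_rows(delta_pos=[[0,-1.5,0],[0,-3,0],[0,-4.5,0],[0,-6,0],[0,-7.5,0]], angular=[[0,0,0],[0,0,0],[0,0,0],[0,0,0],[0,0,0]], gripper=[0,0,0,0,0])

```text
time: 7.48
ee_pos: [548.7, 14.5, 157.8]
tcp_rot: [[1.0, 0.001, 0.01], [-0.01, 0.005, 1.0], [0.001, -1.0, 0.005]]
wrist_force: [-1.7, 16.6, 6.1]
grip_width: -0.007
```

send_rows(delta_pos=[[0,-1.2,0],[0,-2.4,0],[0,-3.6,0],[0,-4.8,0]], angular=[[0,0,0],[0,0,0],[0,0,0],[0,0,0]], gripper=[0,0,0,0])

```text
time: 7.82
ee_pos: [548.6, 10.3, 157.6]
tcp_rot: [[1.0, 0.001, 0.01], [-0.01, 0.006, 1.0], [0.001, -1.0, 0.006]]
wrist_force: [-0.7, 17.0, 4.7]
grip_width: -0.003
```

send_rows(delta_pos=[[0,-1.2,0],[0,-2.4,0],[0,-3.6,0],[0,-4.8,0]], angular=[[0,0,0],[0,0,0],[0,0,0],[0,0,0]], gripper=[0,0,0,0])

```text
time: 8.15
ee_pos: [548.4, 5.8, 156.8]
tcp_rot: [[1.0, 0.0, 0.01], [-0.01, 0.006, 1.0], [-0.0, -1.0, 0.006]]
wrist_force: [1.6, 18.6, 0.8]
grip_width: 0.002
```

send_rows(delta_pos=[[0,0,0],[0,0,0]], angular=[[0,0,0],[0,0,0]], gripper=[0,0])

```text
time: 8.32
ee_pos: [548.4, 5.7, 156.8]
tcp_rot: [[1.0, 0.0, 0.01], [-0.01, 0.006, 1.0], [-0.0, -1.0, 0.006]]
wrist_force: [0.8, 18.2, 1.6]
grip_width: -0.001
```

```bash
python3 look.py e
```

```text
8.3167 [548.41   5.72 156.78] [ 0.82 18.23  1.56]
```

View pics/L_e.png

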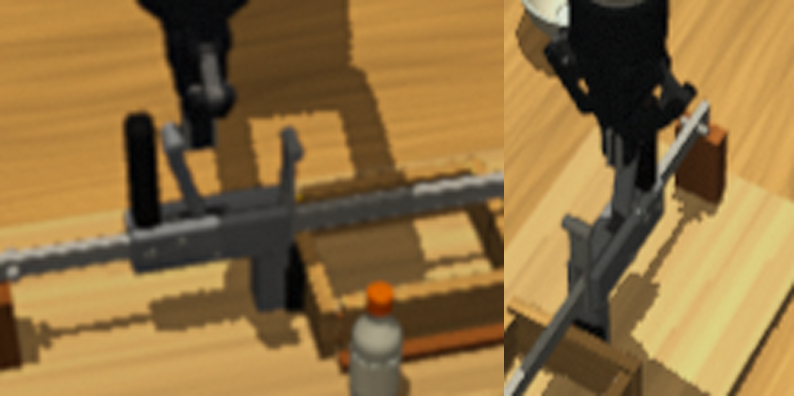

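```bash
cat > gap.py <<'E'
import sys,cv2,numpy as np
o=[]
for k in sys.argv[1:]:
    a=cv2.imread(f"pics/scene_{k}.png")[240:295,315:365]; o.append(cv2.resize(a,None,fx=7.8,fy=7.8,interpolation=cv2.INTER_CUBIC))
cv2.imwrite("pics/gap_"+"".join(sys.argv[1:])+".png",np.hstack(o))
E
python3 gap.py d e
```

```text
(no output)
```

View pics/gap_de.png

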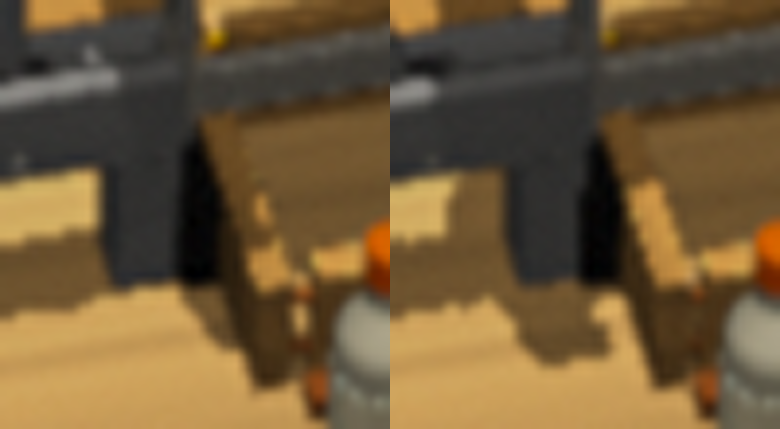

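send_rows(delta_pos=[[0,8,0],[0,18,0],[0,28,1],[0,33,1],[0,33,1]], angular=[[0,0,0],[0,0,0],[0,0,0],[0,0,0],[0,0,0]], gripper=[0,0,0,0,0])

```text
time: 8.83
ee_pos: [548.3, 35.7, 157.8]
tcp_rot: [[1.0, -0.0, 0.011], [-0.011, -0.0, 1.0], [-0.0, -1.0, -0.0]]
wrist_force: [-0.2, 0.2, -0.4]
grip_width: -0.003
```

```bash
python3 look.py f; python3 gap.py e f
```

```text
8.8333 [548.28  35.75 157.75] [-0.25  0.23 -0.4 ]
```

View pics/L_f.png

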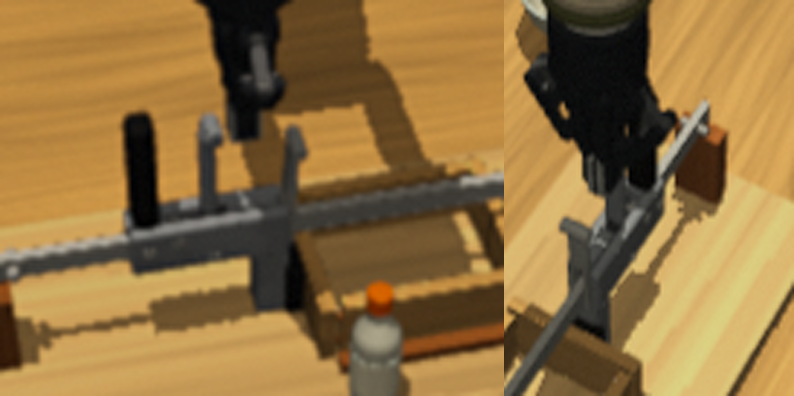

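View pics/gap_ef.png

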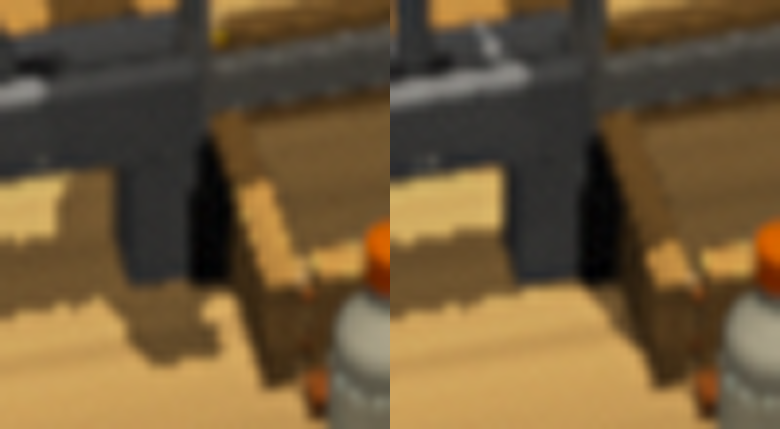

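send_rows(delta_pos=[[0,-2,0],[0,-4,0],[0,-5.5,0],[0,-7,0],[0,-8.5,0],[0,-9.5,0]], angular=[[0,0,0],[0,0,0],[0,0,0],[0,0,0],[0,0,0],[0,0,0]], gripper=[0,0,0,0,0,0])

```text
time: 9.43
ee_pos: [548.4, 26.4, 158.2]
tcp_rot: [[1.0, 0.0, 0.012], [-0.012, 0.002, 1.0], [0.0, -1.0, 0.002]]
wrist_force: [-1.2, 8.4, 3.3]
grip_width: 0.001
```

send_rows(delta_pos=[[0,-1,0],[0,-2,0],[0,-3,0],[0,-4,0]], angular=[[0,0,0],[0,0,0],[0,0,0],[0,0,0]], gripper=[0,0,0,0])

```text
time: 9.77
ee_pos: [548.3, 23.5, 158.3]
tcp_rot: [[1.0, 0.0, 0.011], [-0.011, 0.004, 1.0], [0.0, -1.0, 0.004]]
wrist_force: [-1.9, 13.4, 3.2]
grip_width: -0.001
```

send_rows(delta_pos=[[0,-1,0],[0,-2,0],[0,-3,0]], angular=[[0,0,0],[0,0,0],[0,0,0]], gripper=[0,0,0])

```text
time: 10.02
ee_pos: [548.3, 21.4, 158.4]
tcp_rot: [[1.0, 0.0, 0.011], [-0.011, 0.005, 1.0], [0.0, -1.0, 0.005]]
wrist_force: [-2.1, 17.2, 4.5]
grip_width: 0.0
```

send_rows(delta_pos=[[0,0,0],[0,0,0]], angular=[[0,0,0],[0,0,0]], gripper=[0,0])

```text
time: 10.18
ee_pos: [548.3, 21.5, 158.4]
tcp_rot: [[1.0, 0.0, 0.011], [-0.011, 0.005, 1.0], [0.0, -1.0, 0.005]]
wrist_force: [-2.3, 16.6, 4.0]
grip_width: -0.001
```

```bash
python3 look.py g; python3 gap.py d g
```

```text
10.1833 [548.33  21.49 158.36] [-2.26 16.58  3.95]
```

View pics/gap_dg.png

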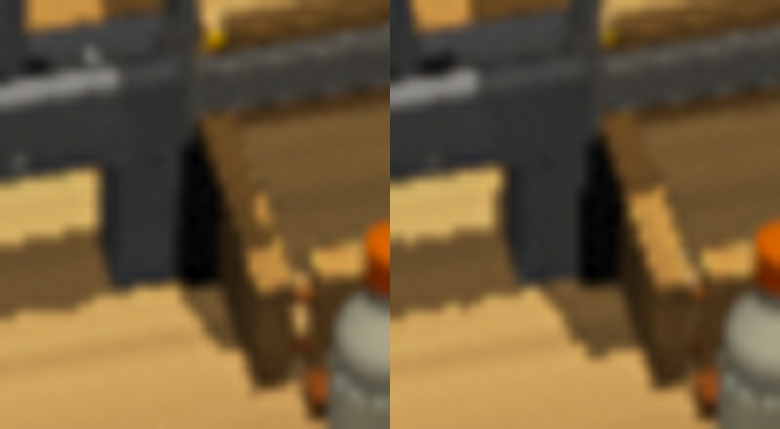

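View pics/L_g.png

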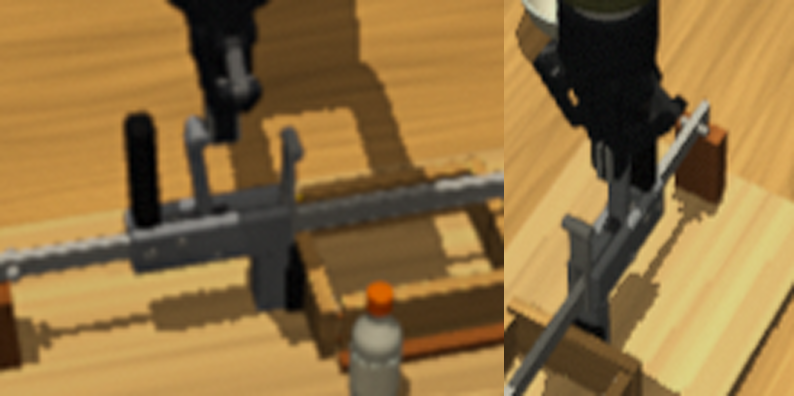

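```bash
python3 - <<'E'
import cv2
from station import optics
cv2.imwrite("pics/w_g.png",optics.camera("wrist")[:,:,::-1])
E
```

```text
(no output)
```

View pics/w_g.png

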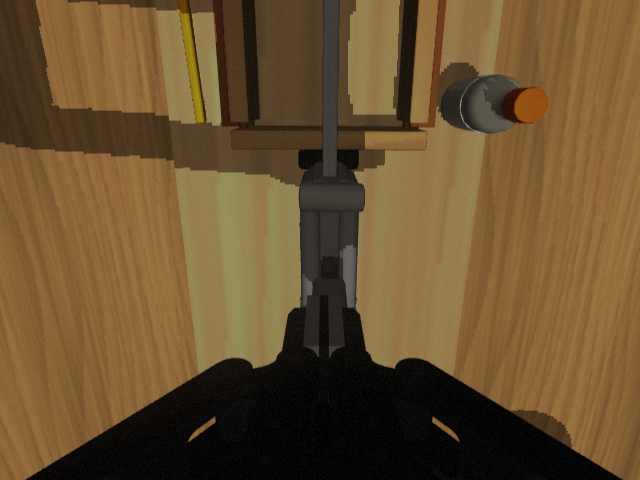

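Excellent view: the panel is at row ~138 and the walls end near row 124, right at the joint I need to see. Enlarging.

```bash
python3 - <<'E'
import cv2,numpy as np
im=cv2.imread("pics/w_g.png")
o=np.vstack([cv2.resize(im[105:160,215:315],None,fx=7,fy=5,interpolation=cv2.INTER_NEAREST),cv2.resize(im[105:160,340:440],None,fx=7,fy=5,interpolation=cv2.INTER_NEAREST)])
cv2.imwrite("pics/w_g2.png",o)
E
```

```text
(no output)
```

View pics/w_g2.png

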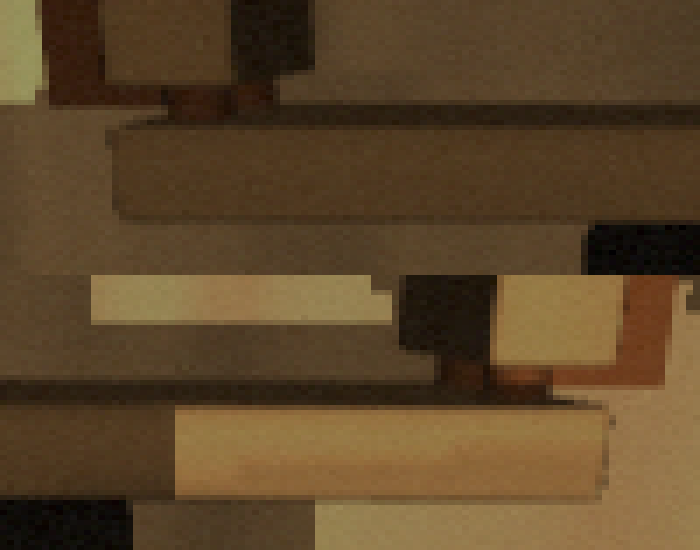

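send_rows(delta_pos=[[0,-1.2,0],[0,-2.4,0],[0,-3.6,0],[0,-4.8,0],[0,-6,0]], angular=[[0,0,0],[0,0,0],[0,0,0],[0,0,0],[0,0,0]], gripper=[0,0,0,0,0])

```text
time: 10.75
ee_pos: [548.2, 15.8, 158.1]
tcp_rot: [[1.0, -0.0, 0.01], [-0.01, 0.006, 1.0], [-0.0, -1.0, 0.006]]
wrist_force: [-2.3, 17.5, 2.0]
grip_width: -0.0
```

```bash
cat > wg.py <<'E'
import sys,cv2,numpy as np
from station import optics,readout
k=sys.argv[1]
s=readout.sense(); print(s["time"],s["ee_pos"].round(2),s["wrist_force"].round(2))
im=optics.camera("wrist")[:,:,::-1].copy(); cv2.imwrite(f"pics/w_{k}.png",im)
r=int(sys.argv[2]) if len(sys.argv)>2 else 105
o=np.vstack([cv2.resize(im[r:r+55,205:305],None,fx=7,fy=5,interpolation=cv2.INTER_NEAREST),cv2.resize(im[r:r+55,350:450],None,fx=7,fy=5,interpolation=cv2.INTER_NEAREST)])
cv2.imwrite(f"pics/w_{k}2.png",o)
E
python3 wg.py h 95
```

```text
10.75 [548.2   15.76 158.06] [-2.25 17.45  2.04]
```

View pics/w_h2.png

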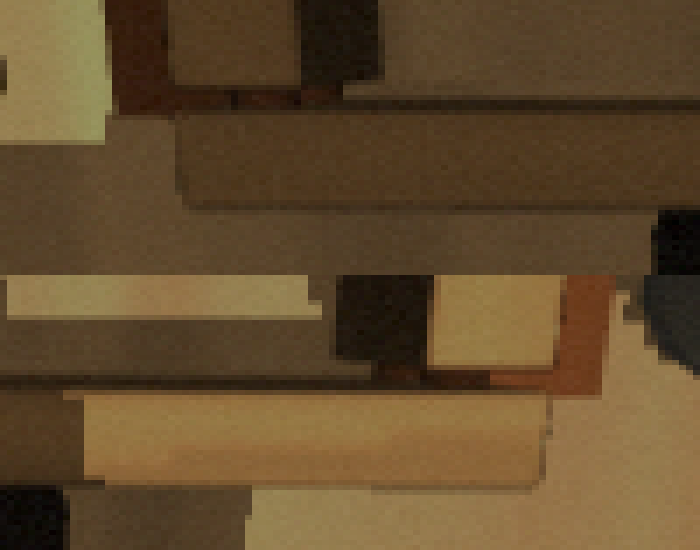

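send_rows(delta_pos=[[0,-1.2,0],[0,-2.4,0],[0,-3.6,0],[0,-4.5,0]], angular=[[0,0,0],[0,0,0],[0,0,0],[0,0,0]], gripper=[0,0,0,0])

```text
time: 11.13
ee_pos: [548.0, 11.4, 157.5]
tcp_rot: [[1.0, -0.001, 0.01], [-0.01, 0.006, 1.0], [-0.001, -1.0, 0.006]]
wrist_force: [0.0, 17.8, -1.1]
grip_width: 0.001
```

```bash
python3 wg.py i 90
```

```text
11.1333 [548.03  11.44 157.48] [ 1.000e-02  1.778e+01 -1.050e+00]
```

View pics/w_i2.png

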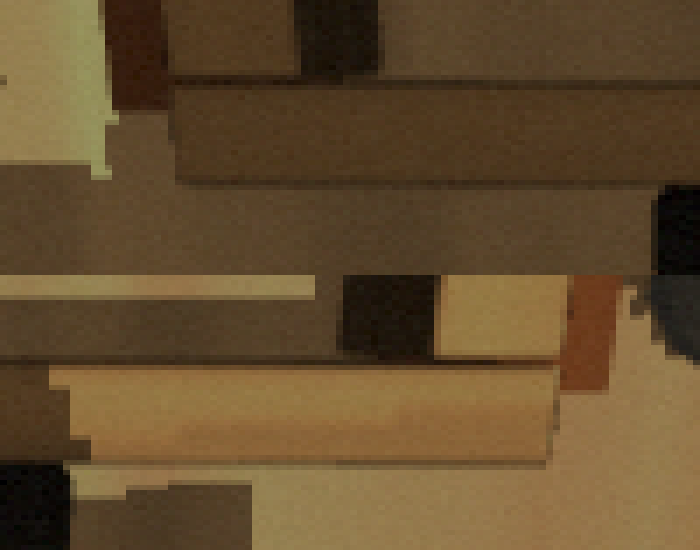

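send_rows(delta_pos=[[0,-1,0],[0,-2,0],[0,-2.5,0]], angular=[[0,0,0],[0,0,0],[0,0,0]], gripper=[0,0,0])

```text
time: 11.43
ee_pos: [547.9, 9.2, 157.0]
tcp_rot: [[1.0, -0.001, 0.01], [-0.01, 0.007, 1.0], [-0.001, -1.0, 0.007]]
wrist_force: [0.8, 19.5, -2.8]
grip_width: -0.001
```

```bash
python3 wg.py j 90
```

```text
11.4333 [547.91   9.24 157.02] [ 0.79 19.51 -2.77]
```

View pics/w_j2.png

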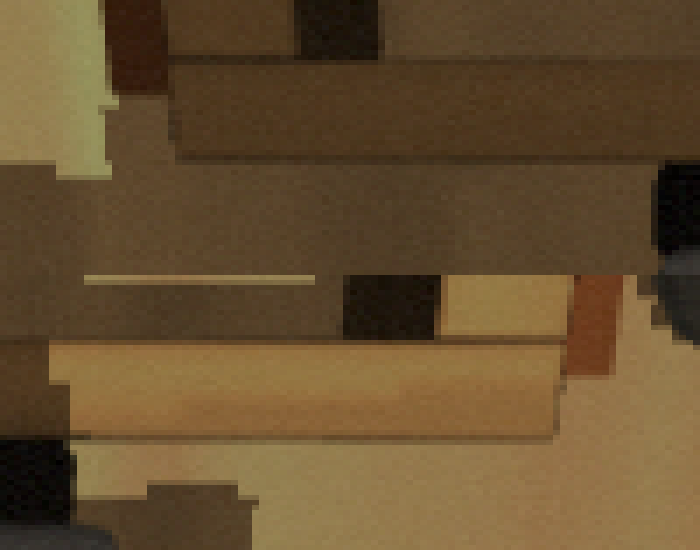

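send_rows(delta_pos=[[0,-0.6,0],[0,-1,0],[0,-1,0]], angular=[[0,0,0],[0,0,0],[0,0,0]], gripper=[0,0,0])

```text
time: 11.73
ee_pos: [547.9, 9.0, 157.0]
tcp_rot: [[1.0, -0.001, 0.01], [-0.01, 0.008, 1.0], [-0.001, -1.0, 0.008]]
wrist_force: [2.2, 22.7, -3.3]
grip_width: -0.003
```

```bash
python3 look.py k; python3 wg.py k 85
```

```text
11.7333 [547.9    9.04 156.99] [ 2.2  22.75 -3.34]
11.8333 [547.93   9.07 157.01] [ 1.25 22.65 -2.17]
```

View pics/L_k.png

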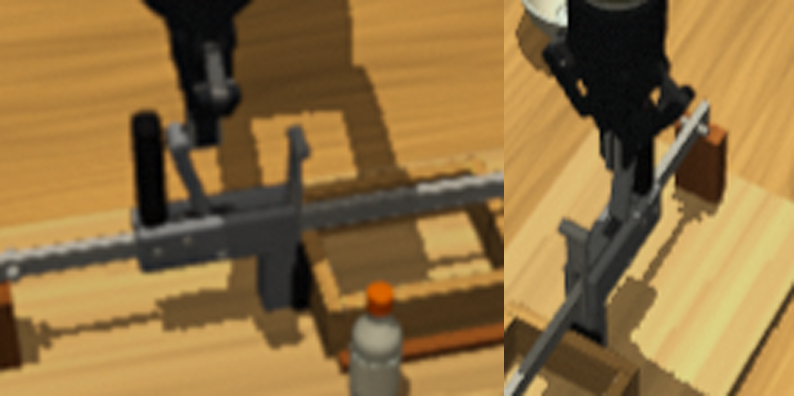

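View pics/w_k2.png

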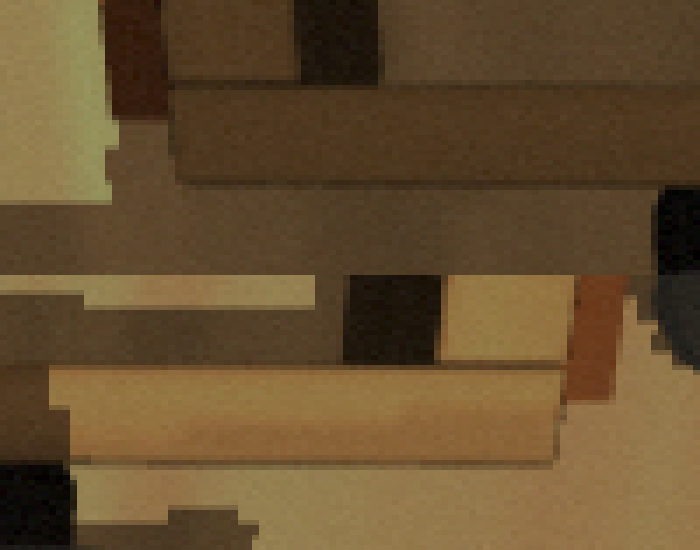

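send_rows(delta_pos=[[0,8,0],[0,18,0],[0,28,1],[0,35,1],[0,35,1]], angular=[[0,0,0],[0,0,0],[0,0,0],[0,0,0],[0,0,0]], gripper=[0,0,0,0,0])

```text
time: 12.3
ee_pos: [548.4, 40.3, 158.9]
tcp_rot: [[1.0, 0.0, 0.011], [-0.011, -0.0, 1.0], [0.0, -1.0, -0.0]]
wrist_force: [0.5, 0.0, -1.0]
grip_width: -0.001
```

```bash
python3 look.py l; python3 wg.py l 125
```

```text
12.3 [548.45  40.26 158.94] [ 0.53  0.02 -0.96]
12.4 [548.46  39.15 158.89] [0.46 0.02 0.68]
```

View pics/L_l.png

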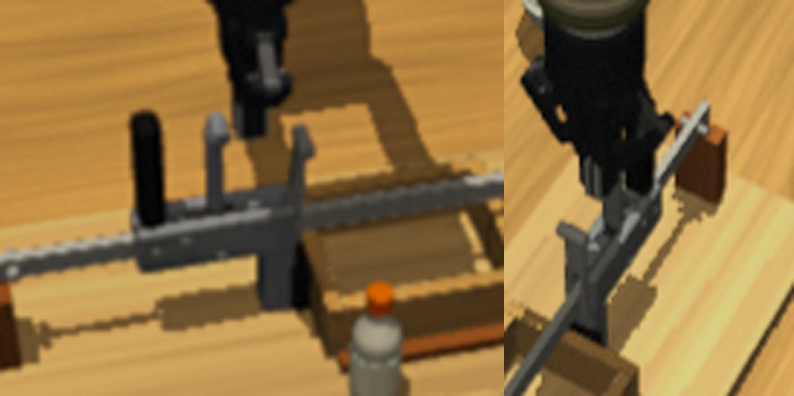

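View pics/w_l2.png

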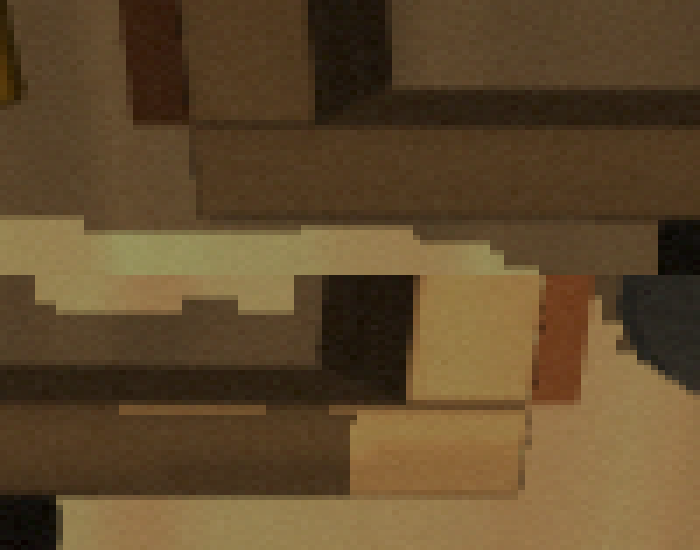

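send_rows(delta_pos=[[0,-2,0],[0,-4,0],[0,-6,0],[0,-7,0],[0,-8,0],[0,-9,0]], angular=[[0,0,0],[0,0,0],[0,0,0],[0,0,0],[0,0,0],[0,0,0]], gripper=[0,0,0,0,0,0])

```text
time: 12.95
ee_pos: [548.4, 31.4, 159.2]
tcp_rot: [[1.0, 0.0, 0.012], [-0.012, 0.002, 1.0], [0.0, -1.0, 0.002]]
wrist_force: [-1.5, 8.9, 2.9]
grip_width: 0.003
```

send_rows(delta_pos=[[0,-1,0],[0,-2,0],[0,-3,0],[0,-4,0],[0,-4,0]], angular=[[0,0,0],[0,0,0],[0,0,0],[0,0,0],[0,0,0]], gripper=[0,0,0,0,0])

```text
time: 13.37
ee_pos: [548.4, 28.5, 159.4]
tcp_rot: [[1.0, 0.0, 0.011], [-0.011, 0.004, 1.0], [0.0, -1.0, 0.004]]
wrist_force: [-2.1, 12.2, 4.4]
grip_width: 0.002
```

send_rows(delta_pos=[[0,-1,0],[0,-2,0],[0,-3,0],[0,-4,0],[0,-4,0]], angular=[[0,0,0],[0,0,0],[0,0,0],[0,0,0],[0,0,0]], gripper=[0,0,0,0,0])

```text
time: 13.78
ee_pos: [548.4, 25.6, 159.4]
tcp_rot: [[1.0, 0.0, 0.011], [-0.011, 0.006, 1.0], [0.0, -1.0, 0.006]]
wrist_force: [-2.9, 18.2, 3.9]
grip_width: -0.0
```

send_rows(delta_pos=[[0,-0.7,0],[0,-1.3,0],[0,-1.3,0],[0,-1.3,0]], angular=[[0,0,0],[0,0,0],[0,0,0],[0,0,0]], gripper=[0,0,0,0])

```text
time: 14.12
ee_pos: [548.4, 24.7, 159.4]
tcp_rot: [[1.0, 0.0, 0.01], [-0.01, 0.006, 1.0], [0.0, -1.0, 0.006]]
wrist_force: [-2.2, 19.0, 5.1]
grip_width: 0.001
```

```bash
python3 look.py m; python3 wg.py m 110
```

```text
14.1167 [548.37  24.72 159.41] [-2.17 19.01  5.13]
14.2167 [548.38  24.78 159.42] [-2.28 18.2   4.98]
```

View pics/w_m2.png

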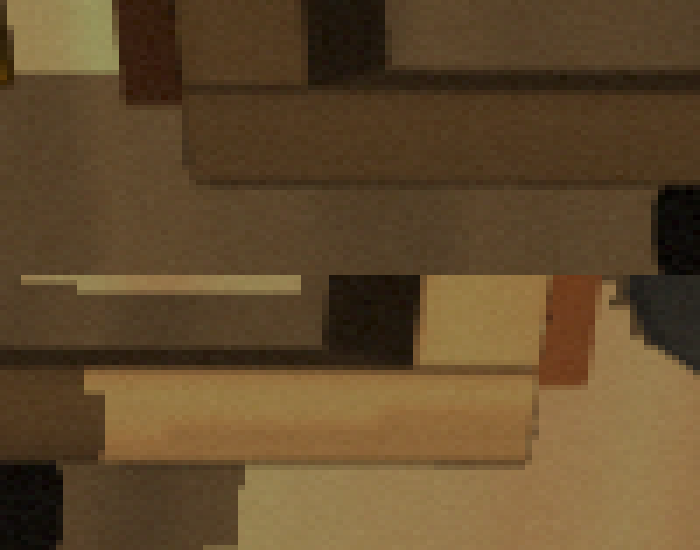

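View pics/L_m.png

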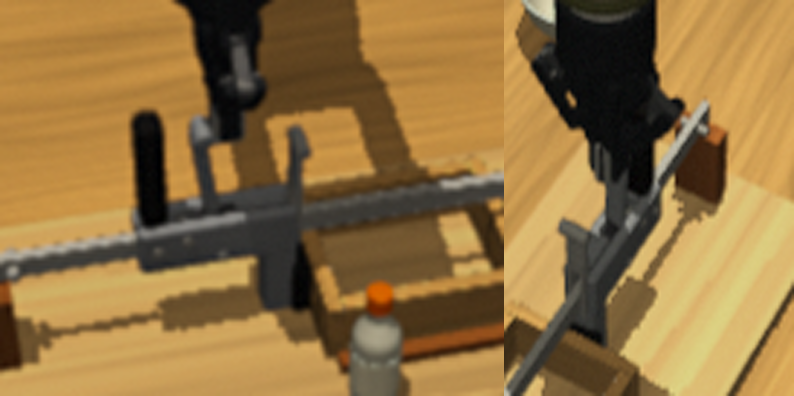

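send_rows(delta_pos=[[0,-0.6,0],[0,-1.2,0],[0,-1.5,0],[0,-1.5,0],[0,-1.5,0]], angular=[[0,0,0],[0,0,0],[0,0,0],[0,0,0],[0,0,0]], gripper=[0,0,0,0,0])

```text
time: 14.68
ee_pos: [548.3, 23.6, 159.4]
tcp_rot: [[1.0, 0.0, 0.01], [-0.01, 0.006, 1.0], [0.0, -1.0, 0.006]]
wrist_force: [-1.9, 20.2, 4.1]
grip_width: -0.0
```

send_rows(delta_pos=[[0,-0.3,0],[0,-0.3,0],[0,-0.3,0],[0,-0.3,0]], angular=[[0,0,0],[0,0,0],[0,0,0],[0,0,0]], gripper=[0,0,0,0])

```text
time: 15.02
ee_pos: [548.3, 23.3, 159.4]
tcp_rot: [[1.0, 0.0, 0.01], [-0.01, 0.007, 1.0], [0.0, -1.0, 0.007]]
wrist_force: [-2.6, 18.9, 4.8]
grip_width: -0.001
```

```bash
python3 look.py n; python3 wg.py n 110; python3 - <<'E'
import cv2,numpy as np
o=np.hstack([cv2.resize(cv2.imread(f"pics/scene_{k}.png")[215:285,290:360],None,fx=5.6,fy=5.6,interpolation=cv2.INTER_CUBIC) for k in "ln"])
cv2.imwrite("pics/rel.png",o)
E
```

```text
15.0167 [548.33  23.33 159.39] [-2.56 18.93  4.76]
15.1167 [548.32  23.34 159.38] [-2.34 21.2   4.06]
```

View pics/rel.png

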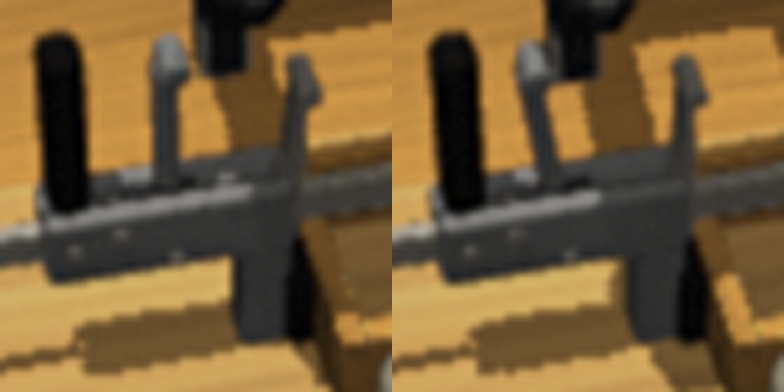

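View pics/w_n.png

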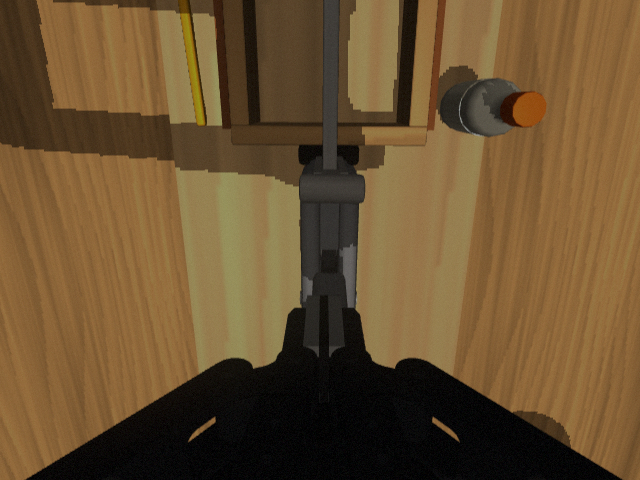

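send_rows(delta_pos=[[0,6,0],[0,16,0],[0,18,25],[0,18,60],[1,40,62],[1,75,62],[1,88,62],[1,88,62],[1,88,62]], angular=[[0,0,0],[0,0,0],[0,0,0],[0,0,0],[0,0,0],[0,0,0],[0,0,0],[0,0,0],[0,0,0]], gripper=[0,0,0,0,0,0,0,0,0])

```text
time: 15.92
ee_pos: [549.2, 107.3, 220.4]
tcp_rot: [[1.0, -0.001, 0.011], [-0.011, -0.001, 1.0], [-0.001, -1.0, -0.001]]
wrist_force: [-0.2, -1.2, 0.3]
grip_width: 0.003
```

```bash
python3 look.py o
```

```text
15.9167 [549.2  107.26 220.42] [-0.16 -1.19  0.3 ]
```

View pics/L_o.png

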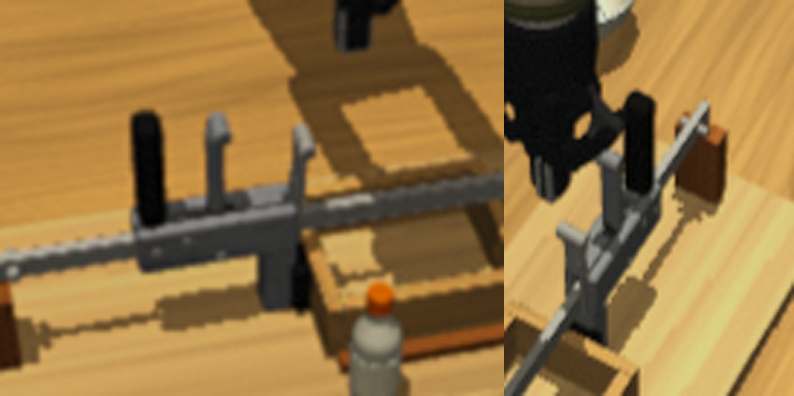

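```bash
python3 - <<'E'
from h import *
from scipy.optimize import least_squares
cs={n:optics.calibration(n) for n in("scene","side")}
for nm,a,b in [("grip",(147,116),(640,97)),("trig",(217,118),(610,155)),("rel",(304,133),(572,230)),("tip",(352,48),(549,197))]:
    o=((a[0]/3.6+260,a[1]/3.6+190),(270+(b[0]-504)/2.9,170+b[1]/3.3))
    r=least_squares(lambda P:np.r_[proj("scene",P,cs["scene"])[0]-o[0],proj("side",P,cs["side"])[0]-o[1]],[547,-100,180]); print(nm,r.x.round(1),r.fun.round(1))
E
```

```text
grip [547.6 -28.  214.9] [-0.9 -0.5 -0.8  0.6]
trig [546.9  19.6 201.2] [-0.3 -0.2 -0.2  0.2]
rel [549.4  77.6 177.8] [-0.6 -0.3 -0.5  0.3]
tip [547.7 109.3 243. ] [-0.4 -0.2 -0.3  0.2]
```

send_rows(delta_pos=[[0,0,-35],[0,0,-70],[0,0,-80],[0,-2,-80],[0,-4,-80],[0,-6,-80],[0,-8,-80],[0,-10,-80],[0,-12,-80],[0,-14,-80],[0,-16,-80],[0,-18,-80]], angular=[[0,0,0],[0,0,0],[0,0,0],[0,0,0],[0,0,0],[0,0,0],[0,0,0],[0,0,0],[0,0,0],[0,0,0],[0,0,0],[0,0,0]], gripper=[0,0,0,0,0,0,0,0,0,0,0,0])

```text
time: 17.02
ee_pos: [549.6, 89.3, 141.2]
tcp_rot: [[1.0, 0.0, 0.012], [-0.012, 0.0, 1.0], [0.0, -1.0, 0.0]]
wrist_force: [0.8, 1.0, 0.4]
grip_width: 0.003
```

send_rows(delta_pos=[[0,-2,0],[0,-4,0],[0,-6,0],[0,-8,0],[0,-10,0],[0,-12,0],[0,-14,0]], angular=[[0,0,0],[0,0,0],[0,0,0],[0,0,0],[0,0,0],[0,0,0],[0,0,0]], gripper=[0,0,0,0,0,0,0])

```text
time: 17.6
ee_pos: [549.2, 75.1, 140.7]
tcp_rot: [[1.0, -0.0, 0.012], [-0.012, 0.0, 1.0], [-0.0, -1.0, 0.0]]
wrist_force: [1.0, 0.6, -0.7]
grip_width: 0.001
```

```bash
python3 look.py p
```

```text
17.6 [549.24  75.12 140.66] [ 0.99  0.59 -0.74]
```

View pics/L_p.png

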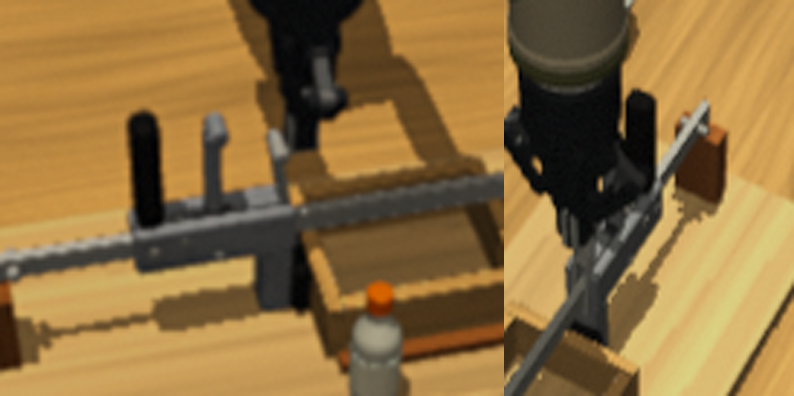

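send_rows(delta_pos=[[0,-2.5,0],[0,-5,0],[0,-7.5,0],[0,-10,0],[0,-12.5,0],[0,-15,0],[0,-17.5,0],[0,-20,0]], angular=[[0,0,0],[0,0,0],[0,0,0],[0,0,0],[0,0,0],[0,0,0],[0,0,0],[0,0,0]], gripper=[0,0,0,0,0,0,0,0])

```text
time: 18.37
ee_pos: [549.2, 55.1, 140.8]
tcp_rot: [[1.0, -0.001, 0.012], [-0.012, 0.0, 1.0], [-0.001, -1.0, 0.0]]
wrist_force: [-0.6, 3.9, -1.4]
grip_width: -0.002
```

send_rows(delta_pos=[[0,-3,0],[0,-6,0],[0,-9,0],[0,-12,0],[0,-15,0],[0,-18,0],[0,-21,0],[0,-24,0],[0,-27,0],[0,-30,0],[0,-33,0],[0,-36,0],[0,-39,0],[0,-42,0]], angular=[[0,0,0],[0,0,0],[0,0,0],[0,0,0],[0,0,0],[0,0,0],[0,0,0],[0,0,0],[0,0,0],[0,0,0],[0,0,0],[0,0,0],[0,0,0],[0,0,0]], gripper=[0,0,0,0,0,0,0,0,0,0,0,0,0,0])

```text
time: 19.53
ee_pos: [549.4, 13.0, 140.9]
tcp_rot: [[1.0, -0.0, 0.012], [-0.012, -0.0, 1.0], [-0.0, -1.0, -0.0]]
wrist_force: [-2.2, 3.9, -0.8]
grip_width: 0.001
```

```bash
python3 look.py q
```

```text
19.5333 [549.42  12.99 140.93] [-2.19  3.92 -0.83]
```

View pics/L_q.png

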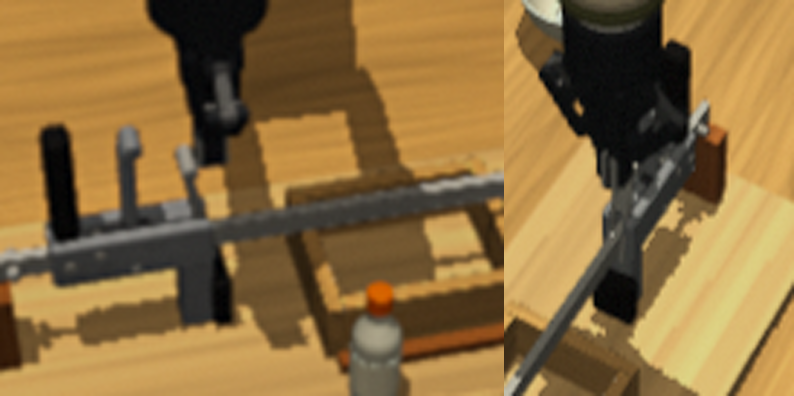

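send_rows(delta_pos=[[0,-2.5,0],[0,-5,0],[0,-7,0],[0,-8.5,0],[0,-10,0],[0,-11.5,0],[0,-13,0]], angular=[[0,0,0],[0,0,0],[0,0,0],[0,0,0],[0,0,0],[0,0,0],[0,0,0]], gripper=[0,0,0,0,0,0,0])

```text
time: 20.22
ee_pos: [549.5, 0.2, 141.0]
tcp_rot: [[1.0, 0.0, 0.012], [-0.012, 0.0, 1.0], [0.0, -1.0, 0.0]]
wrist_force: [-1.1, 3.0, -0.0]
grip_width: 0.0
```

send_rows(delta_pos=[[0,-1.5,0],[0,-3,0],[0,-4.5,0],[0,-6,0]], angular=[[0,0,0],[0,0,0],[0,0,0],[0,0,0]], gripper=[0,0,0,0])

```text
time: 20.55
ee_pos: [549.4, -4.4, 140.8]
tcp_rot: [[1.0, -0.0, 0.012], [-0.012, 0.002, 1.0], [-0.0, -1.0, 0.002]]
wrist_force: [-0.9, 13.0, -0.7]
grip_width: 0.002
```

```bash
python3 look.py r; python3 - <<'E'
import cv2
a=cv2.imread("pics/scene_r.png")[215:300,245:345]; cv2.imwrite("pics/tail.png",cv2.resize(a,None,fx=7,fy=7,interpolation=cv2.INTER_CUBIC))
E
```

```text
20.55 [549.39  -4.43 140.83] [-0.89 13.   -0.69]
```

View pics/tail.png

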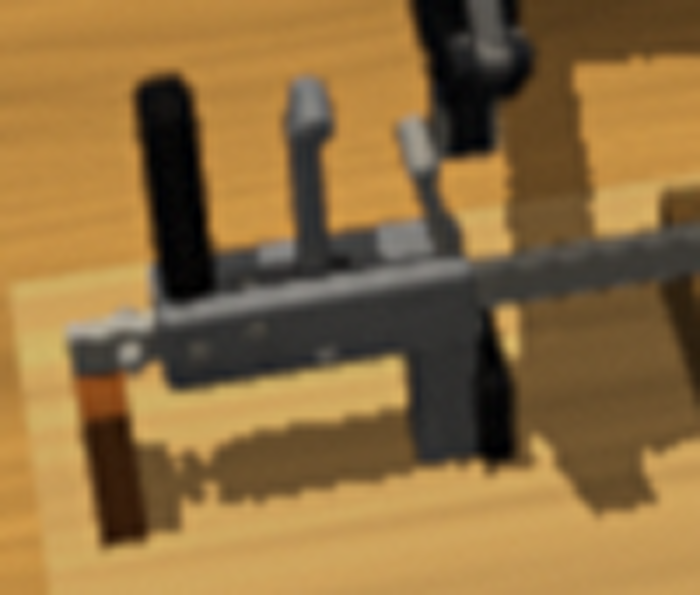

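send_rows(delta_pos=[[0,-0.7,0],[0,-1,0],[0,-1,0]], angular=[[0,0,0],[0,0,0],[0,0,0]], gripper=[0,0,0])

```text
time: 20.9
ee_pos: [549.4, -4.6, 140.8]
tcp_rot: [[1.0, -0.0, 0.011], [-0.011, 0.003, 1.0], [-0.0, -1.0, 0.003]]
wrist_force: [-0.8, 13.0, 0.6]
grip_width: -0.003
```

Stalled against the tail stop. Now I'll back off gently, then lift clear.

send_rows(delta_pos=[[0,3,0],[0,8,0],[0,15,0],[0,25,0],[0,38,0],[0,42,0],[0,45,35],[0,45,70],[0,45,110],[0,45,140],[0,45,140],[0,45,140]], angular=[[0,0,0],[0,0,0],[0,0,0],[0,0,0],[0,0,0],[0,0,0],[0,0,0],[0,0,0],[0,0,0],[0,0,0],[0,0,0],[0,0,0]], gripper=[0,0,0,0,0,0,0,0,0,0,0,0])

```text
time: 21.9
ee_pos: [550.9, 38.6, 283.8]
tcp_rot: [[1.0, 0.005, 0.012], [-0.012, -0.0, 1.0], [0.005, -1.0, -0.0]]
wrist_force: [-0.2, -0.4, -1.5]
grip_width: 0.006
```

```bash
python3 look.py s; python3 - <<'E'
import cv2,numpy as np
from station import optics
a=cv2.imread("pics/scene_s.png")[205:300,240:400]; cv2.imwrite("pics/fin.png",cv2.resize(a,None,fx=5,fy=5,interpolation=cv2.INTER_CUBIC))
w=optics.camera("wrist")[:,:,::-1]; cv2.imwrite("pics/w_s.png",w)
E
```

```text
21.9 [550.91  38.61 283.78] [-0.2  -0.44 -1.54]
```

View pics/fin.png

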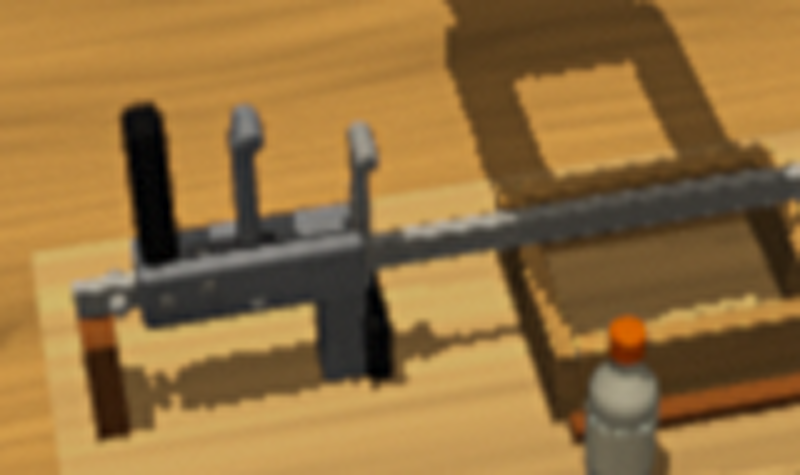

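View pics/w_s.png

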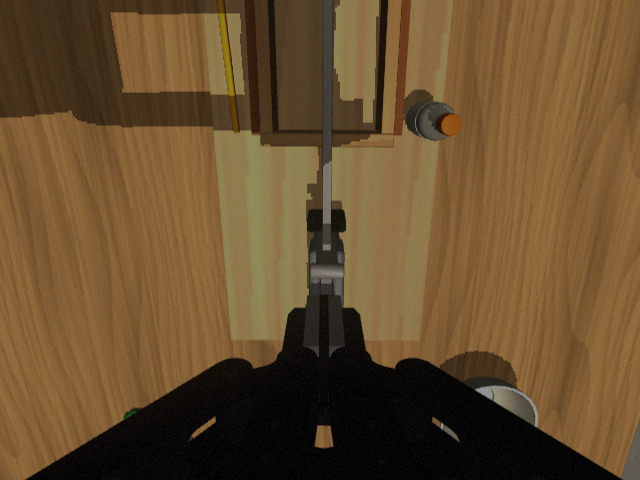

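```bash
python3 -c "
from station import order; print(order.sign_off())"
```

```text
the job is handed in; nothing more can be done
None
```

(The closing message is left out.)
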